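# Change the bottle capper over to taller bottles

## Task

The bench capper is being changed over to taller bottles. Take out the short bottle that still stands under the capping head and set it down gently, upright, on the free end of the drip tray beside the other bottle; then, keeping it flat and not lifting it, slide only the top spacer board off sideways onto the middle of the raised aluminium rest next to the capper. The lower spacer board must stay where it is under the head, and the other bottle, the steel dish and the spanner must be left where they are.

Things in the scene. Friction and masses are not known exactly. Their poses are not given: they have to be found in the camera images.
- capper: Fixed bench bottle capper. Origin on the bench under the middle of the spacer stack and of the head; x points to the column, z up. Steel foot 130 mm wide (y), x -70 to +230 mm, 12 mm high; the two boards lie on it within 4 mm of the origin. Column 32 mm thick at x = +165 mm, 440 mm high. Front (-x) and both sides are open.
- head (a point): Centre of the underside of the capping head, 295 mm above the bench and right above the stack: a fixed vertical cylinder of 42 mm diameter (52 mm above 345 mm), joined to the column by a red arm 34 mm wide at 352 to 392 mm. A gripper cannot come straight down here; leaning back, away from the column, it fits in under the head. Axes as the capper's.
- bottle_center (a point): Short brown glass bottle with steel crown cap, on the top board under the head; 150 mm high, 0.25 to 0.45 kg. Centre, 75 mm above its foot; z along its axis. Body 60 mm diameter up to 82 mm above the foot, shoulder to 108 mm, straight neck of 27 mm diameter from 108 to 143 mm, cap of 29 mm diameter at the top. The neck is the place to grip.
- top_board_center (a point): Upper of two equal plywood boards stacked flat on the capper's foot: 120 x 120 x 15 mm, 0.12 to 0.2 kg, sides within 3 degrees of the capper's x and y axes; plain, nothing to hold it by, too wide to grip. Centre, half-way up (34.5 mm above the bench at the start; underside 27, top 42 mm). It slides when pushed at its edge, with about 1 N.
- low_board_center (a point): Lower spacer board, same size, directly under the top one (edges within 3 mm) and held only by friction. Centre, 19.5 mm above the bench; its top face is 27 mm above the bench.
- rest_top (a point): Centre of the upper face of the raised aluminium rest, fixed: 150 x 150 mm, flat, no rims, 25 mm high. It stands 147 mm from the stack's middle along the capper's +y or -y; axes parallel to the capper's. Between stack and rest is a gap of about 12 mm; the rest is 2 mm lower than the lower board's top. On the capper's other side lies a flat black rubber mat, 8 mm high.
- tray_free (a point): Middle of the free end of the drip tray, on its inner floor, 4 mm above the bench. Fixed dark steel tray 230 x 120 mm, rims 18 mm high and 4 mm thick, far left or right on the bench (on the other side is a grey bin of caps); x along the tray, away from the robot. Free floor: x -55 to +65 mm, y -55 to +55 mm; another bottle stands at about x = +115 mm.
- neighbour_center (a point): Another bottle of the same shape (150 mm high, 60 mm diameter) that stands on the far end of the drip tray; centre, 75 mm above its foot. To be left alone.
- dish: Small steel dish, 90 mm diameter, 30 mm high, on the robot's side of the capper; origin under its centre. To be left alone.
- spanner: Steel spanner lying on the bench on the robot's side of the capper, about 15 mm high at most. To be left alone.
Mind the look-alikes: they are no part of the job. There is more than one size of the part that bears rest_top; the job needs the middle-sized.

How it is judged:
By the outcome, as a careful person would: the job done as asked, in the order asked, and still so for the second after the job is handed in, with the robot touching nothing.
It also fails if it takes over 54 s, if anything falls off the work surface, if the arm or the gripper's body presses on something with over 40 N, if the wrist force passes 120 N, or if a joint passes its speed limit or range.

## Robot

A 6-joint arm with a two-finger parallel gripper is mounted at the origin on the work surface. World frame = base frame: x ahead of the robot, y to its left, z up, the work surface at z = 0. Lengths are in m, angles in rad, forces in N, time in s.
With the tool pointing down it reaches from about 0.3 to 0.775 m from the base axis. Payload 14.6 kg.
Tool frame: the origin (TCP) lies midway between the tips of the shut fingers; the grasp point (between the pads) lies 19 mm behind it; z points along the fingers, y is the line along which they close (so a half turn about z gives the same grasp; the last joint's range is limited). The gripper opens to 85 mm and grips with 20 to 120 N. Pads are 22 mm wide; open, the fingers measure 114 mm over their backs; the gripper's body (76 mm by 85 mm) begins 54 mm behind the grasp point. The pads swing forward as they close: fully open they stand 13 mm farther back than shut.
Start: joints at [-1.408, 0.3, 1.521, -0, 1.321, -0.067], TCP at [0.125, -0.536, 0.231] pointing down, gripper open.
Joint ranges: [-3.03, 3.03], [-0.79, 2.21], [0.23, 2.52], [-1.04, 4.18], [0, 3.07], [-2.55, 2.55]. Speed limits (rad/s): [2.22, 2.22, 2.57, 3.14, 3.14, 3.14].

## Interface

Orientations are given as a rotation vector (axis times angle).
In Python, from plant import arm gives the robot as it stands.
- The arm moves only by the shell command python3 -m pendant 'ROWS' [FORCE]. ROWS is JSON, one flat list of numbers, 5 for each row, row after row: the opening in per cent of the stroke, from 0 (shut) to 100 (fully open), then the shift along the tool's x, y, z in m, then the turn about the tool's z in degrees. A call has 1 to 5 rows; each row shifts and turns the commanded pose from where the row before left it, along the tool's axes as they then stand; what a row does not reach is not made up. A row lasts 1/8 s, in which the tool goes at most 62.5 mm and 10.7 degrees, less where a joint would pass 70% of its speed; a pose out of reach is approached as far as the arm can. A call with a gripper value outside its range is refused whole. The fingers move at their own pace and stop on an object; FORCE is the grip in N (left out, the last holds). Time passes only in rows, so rows that do not move let the fingers close. It gives the time, the measured TCP pose, the force, the opening and the grip force at its end, in the units of the state.
- arm.state(): the state, without advancing time (a new reading comes with each control period).
- arm.camera(name): name is "scene" or "top" or "wrist"; returns a dict with "pixels" (384x512x3 uint8, red, green, blue), "depth" (384x512 float32, m along the optical axis (not along the pixel's ray), 0 where there is no reading), "mtx" (3x3 intrinsics, pixels), "xyz" and "rotation" of the camera in the world. Camera axes: x right, y up, looking along -z (the intrinsics and any distortion apply to the point x, -y, -z); pixel columns grow to the right and rows downward; lengths in m; the calibration is good to about 2 mm. A picture is of the moment at which its call begins.
- arm.close_job(): hands the job in; it is judged then, once.
The state is a dict: "t": time; "qpos": joint angles; "joint_vel": joint speeds; "tau": joint torques, N m; "tcp_pos": TCP position; "ee_rot": TCP orientation; "ft_force": force on the tool from outside, world axes, zero at the start; "wrist_torque": the same for the moment, N m; "grip_width": opening from 0.0 (shut) to 1.0 (fully open); "grip_force": force on a finger pad.
Only numpy, scipy, OpenCV 4.12 (cv2) and the standard library are available. Lean on these libraries where they do the work, as an engineer would, in place of code of your own. Each camera call takes 0.05 s, during which the arm holds its last target. There are 200 camera calls.

## Working session

There is one attempt and no reset: what is moved stays moved. The work goes in short steps, Python scripts to look and compute and a shell command to move; the robot and the scene stay as the last step left them, time stands still between calls to the robot, and variables do not carry over. Pictures are saved under pics/ and viewed, at most 10 in all, crops included, and the job is handed in when it is done.

```bash
ls; mkdir -p pics; cat > h.py <<'E'
import numpy as np, cv2
from plant import arm
def shot(n):
    c=arm.camera(n); np.savez(f'/tmp/{n}.npz',**c); return c
def cloud(c):
    K=np.array(c['mtx']);d=c['depth'];v,u=np.mgrid[:384,:512]
    p=np.stack([(u-K[0,2])/K[0,0]*d,-(v-K[1,2])/K[1,1]*d,-d],-1)
    R=np.array(c['rotation'])
    if R.size==3: R=cv2.Rodrigues(R.reshape(3).astype(float))[0]
    P=p@R.T+np.array(c['xyz']); P[d==0]=np.nan; return P
def save(c,n): cv2.imwrite(n,c['pixels'][:,:,::-1])
E
python3 - <<'E'
from h import *
a=shot('scene');b=shot('top')
im=np.hstack([a['pixels'],b['pixels']])
save(a,'pics/s.png');save(b,'pics/t.png')
for c in(a,b):print(c['mtx'],c['xyz'],c['rotation'])
print(arm.state())
E
```

```text
pics
[[378.57794233   0.         252.64631992]
 [  0.         378.57794233 191.93794004]
 [  0.           0.           1.        ]] [ 1.36740985 -0.36994543  0.89060289] [0.85581173 0.59774706 1.11564625]
[[359.8744895    0.         251.4915293 ]
 [  0.         359.8744895  193.55980907]
 [  0.           0.           1.        ]] [0.17667788 0.00378608 1.30662712] [ 0.1610245  -0.16866274 -1.59061567]
{'t': 0.1, 'qpos': array([-1.40761180e+00,  3.00421732e-01,  1.52148550e+00, -1.74331571e-06,
        1.32071974e+00, -6.65883567e-02]), 'joint_vel': array([ 0.00109156, -0.00292632, -0.00149949,  0.00139044, -0.00136053,
        0.00085775]), 'tau': array([ 1.25641847e-03, -5.44378889e+01, -3.62370157e+01, -5.90898321e-05,
        3.02778768e-03,  2.79188350e-05]), 'tcp_pos': array([ 0.12523628, -0.53534564,  0.23078883]), 'ee_rot': array([-3.11985637e+00, -3.60015203e-01,  8.10627351e-05]), 'ft_force': array([ 0.89108424,  0.4088873 , -0.27652577]), 'wrist_torque': array([-0.02220456, -0.04275191,  0.03304319]), 'grip_force': 0.0, 'grip_width': 1.0012457328484947}
```

View pics/s.png

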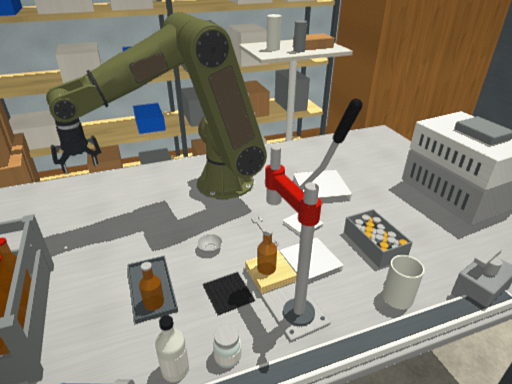

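View pics/t.png

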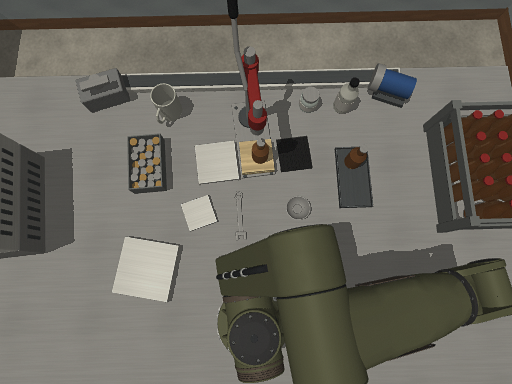

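The scene view shows the bottle under the head at (267,255), on the yellow boards (270,272). The rest is at (310,258), the mat at (228,292), and the tray at (152,288) with its bottle at (151,290). In the top view:
- **Bottles:** the short one is at (261,150) on the boards (256,158). Look-alikes are the tray bottle (357,157), the white bottle (348,95) and the crate bottles (490,150). I choose (261,150), which is under the head.
- **Rests:** candidates are (217,162), (199,212, small) and (147,268, large). I choose (217,162), which is middle-sized and beside the stack.

```bash
python3 - <<'E'
from h import *
a=dict(np.load('/tmp/scene.npz'));b=dict(np.load('/tmp/top.npz'))
A=cloud(a);B=cloud(b)
def at(P,u,v):return np.round(P[v,u],3)
for n,u,v in [('rest',217,162),('small',199,212),('large',147,268),('mat',294,154),('tray floor',353,190),('cap',264,143),('board',250,168),('dish',299,208),('span',239,210),('bench',320,180),('foot',237,125)]:print(n,at(B,u,v))
def rect(P,seed,zl,zh,n,r=.13):
    m=(P[...,2]>zl)&(P[...,2]<zh)&(np.hypot(P[...,0]-seed[0],P[...,1]-seed[1])<r)
    k,l=cv2.connectedComponents(m.astype(np.uint8))
    q=P[m][:,:2].astype(np.float32)
    R=cv2.minAreaRect(q);print(n,m.sum(),np.round(R[0],4),np.round(R[1],4),R[2],np.nanmedian(P[m][:,2]))
for nm,P in(('top',B),('scene',A)):
    print(nm)
    rect(P,B[162,217],.019,.031,'rest',.105)
    rect(P,B[168,250],.038,.046,'board',.12)
    rect(P,B[212,199],.01,.04,'small',.08)
    rect(P,B[154,294],.005,.012,'mat',.07)
    rect(P,B[190,353],.009,.022,'tray',.2)
    c=B[168,250]
    for n,(x,y) in dict(bottle=c[:2],neigh=B[157,357][:2]).items():
        m=(np.hypot(P[...,0]-x,P[...,1]-y)<.09)
        for zl,zh in ((.05,.12),(.13,.15),(.15,.18),(.18,.2)):
            q=P[m&(P[...,2]>zl)&(P[...,2]<zh)]
            if len(q):print(n,zl,zh,len(q),q.min(0).round(3),q.max(0).round(3))
    m=(np.hypot(P[...,0]-B[208,299][0],P[...,1]-B[208,299][1])<.07)&(P[...,2]>.008);q=P[m];print('dish',q.min(0),q.max(0))
cv2.imwrite('pics/crop.png',cv2.resize(b['pixels'][90:225,180:380,::-1],None,fx=4,fy=4,interpolation=cv2.INTER_CUBIC))
E
```

```text
rest [0.573 0.119 0.022]
small [0.387 0.185 0.019]
large [0.193 0.363 0.033]
mat [ 0.601 -0.171  0.007]
tray floor [ 0.457 -0.383  0.005]
cap [ 0.581 -0.05   0.19 ]
board [ 0.542 -0.003  0.035]
dish [ 0.394 -0.179  0.004]
span [0.393 0.041 0.003]
bench [ 0.499 -0.264 -0.   ]
foot [0.721 0.042 0.013]
top
rest 1500 [0.5747 0.1217] [0.1515 0.1498] 5.814083576202393 0.023927744856051425
board 554 [ 0.5887 -0.0268] [0.1208 0.1198] 4.671629905700684 0.04142865962465503
small 807 [0.3863 0.1881] [0.1055 0.1046] 18.53546905517578 0.01599914934059843
mat 526 [ 0.6035 -0.1745] [0.1296 0.127 ] 5.733861923217773 0.007075544342341811
tray 352 [ 0.4872 -0.3749] [0.3612 0.268 ] 83.16018676757812 0.015300224192377865
bottle 0.05 0.12 94 [ 0.552 -0.068  0.05 ] [ 0.582 -0.011  0.119]
bottle 0.13 0.15 101 [ 0.56  -0.066  0.13 ] [ 0.608 -0.014  0.149]
bottle 0.15 0.18 26 [ 0.571 -0.052  0.15 ] [ 0.581 -0.027  0.179]
bottle 0.18 0.2 60 [ 0.571 -0.051  0.183] [ 0.6   -0.027  0.195]
neigh 0.05 0.12 231 [ 0.537 -0.414  0.05 ] [ 0.596 -0.357  0.119]
neigh 0.13 0.15 19 [ 0.554 -0.396  0.13 ] [ 0.581 -0.373  0
[... 410 characters left out ...]
28 [ 0.6023 -0.1699] [0.1319 0.1366] 82.09272766113281 0.008520056064386605
tray 529 [ 0.4979 -0.3199] [0.2488 0.2511] 0.28200528025627136 0.01710175691444915
bottle 0.05 0.12 334 [ 0.578 -0.069  0.05 ] [ 0.616 -0.01   0.12 ]
bottle 0.13 0.15 141 [ 0.569 -0.066  0.13 ] [ 0.612 -0.012  0.15 ]
bottle 0.15 0.18 78 [ 0.577 -0.056  0.15 ] [ 0.599 -0.023  0.18 ]
bottle 0.18 0.2 79 [ 0.568 -0.053  0.18 ] [ 0.598 -0.025  0.196]
neigh 0.05 0.12 460 [ 0.547 -0.416  0.05 ] [ 0.597 -0.357  0.12 ]
neigh 0.13 0.15 52 [ 0.566 -0.399  0.131] [ 0.579 -0.373  0.15 ]
neigh 0.15 0.18 75 [ 0.548 -0.399  0.15 ] [ 0.58  -0.372  0.159]
dish [ 0.34539507 -0.21359932  0.00801035] [ 0.43457736 -0.12766113  0.03560252]
```

View pics/crop.png

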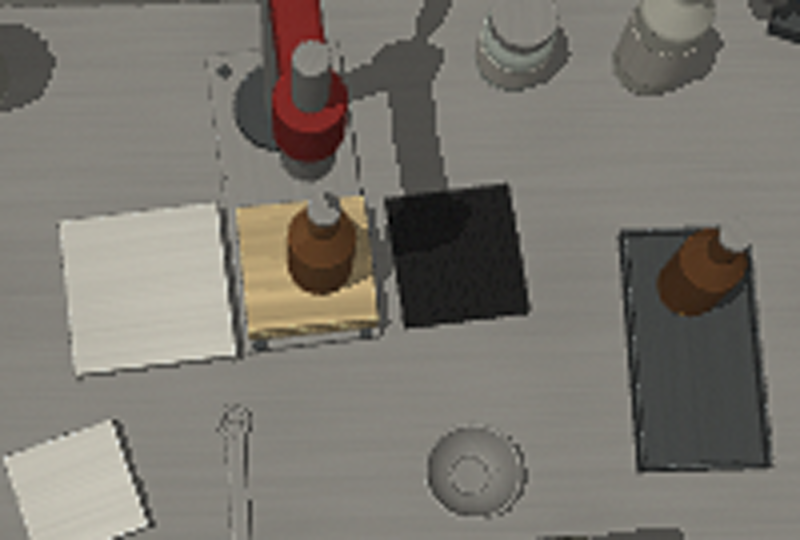

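The crop confirms the choice: the short bottle stands on the yellow boards at crop (322,250), under the head. The neighbour is in the tray at (700,275), the mid-size rest is at (150,285), and the small rest is at lower left. Since rows can't tilt the tool directly, I'll see how the arm behaves near the edge of its reach.

```bash
python3 - <<'E'
from h import *
for n in('scene','top'):
    P=cloud(dict(np.load(f'/tmp/{n}.npz'))).reshape(-1,3)
    m=(P[:,2]>.3)&(P[:,0]>.5)&(P[:,0]<1.2)&(abs(P[:,1])<.5)&(P[:,2]<.9);q=P[m]
    for z in np.arange(.3,.9,.05):
        s=q[(q[:,2]>z)&(q[:,2]<z+.05)]
        if len(s):print(n,z.round(2),len(s),s.min(0).round(2),s.max(0).round(2))
    m=(P[:,2]>.009)&(P[:,2]<.03)&(P[:,0]>.4)&(P[:,0]<.66)&(P[:,1]<-.28)&(P[:,1]>-.47);q=P[m].astype(np.float32)
    print('tray',cv2.minAreaRect(q[:,:2]))
E
python3 -m pendant '[100,0,0,-0.06,0,100,0,0,-0.06,0,100,0.03,-0.037,-0.035,0,100,0.03,-0.037,-0.035,0,100,0.03,-0.037,-0.035,0]'
python3 -m pendant '[100,0.03,-0.037,-0.035,0,100,0.03,-0.037,-0.035,0,100,0.03,-0.037,-0.035,0,100,0.03,-0.037,-0.035,0,100,0.03,-0.037,-0.035,0]'
python3 -m pendant '[100,0.03,-0.037,-0.035,0,100,0.03,-0.037,-0.035,0,100,0.03,-0.037,-0.035,0,100,0.03,-0.037,-0.035,0,100,0.03,-0.037,-0.035,0]'
python3 -c "
from plant import arm;s=arm.state();print(s['qpos'],s['tcp_pos'],s['ee_rot'])"
```

```text
scene 0.3 383 [ 0.58 -0.05  0.3 ] [0.78 0.01 0.35]
scene 0.35 1207 [ 0.58 -0.05  0.35] [0.78 0.02 0.4 ]
scene 0.4 750 [ 0.56 -0.05  0.4 ] [0.78 0.02 0.45]
scene 0.45 189 [ 0.58 -0.04  0.45] [0.75 0.03 0.5 ]
scene 0.5 128 [0.74 0.02 0.5 ] [0.77 0.03 0.55]
scene 0.55 238 [0.77 0.02 0.55] [0.8  0.04 0.6 ]
scene 0.6 328 [0.78 0.02 0.6 ] [0.82 0.04 0.65]
scene 0.65 25 [0.8  0.03 0.65] [0.82 0.04 0.65]
t: 0.72
tcp_pos: [0.188, -0.4054, 0.4571]
ee_rot: [-3.12, -0.36, 0.0]
ft_force: [0.4, -0.2, 0.8]
grip_width: 1.003
grip_force: 0.0
t: 1.35
tcp_pos: [0.2917, -0.1911, 0.6323]
ee_rot: [-3.121, -0.36, -0.0]
ft_force: [1.6, -0.5, 0.1]
grip_width: 0.998
grip_force: 0.0
t: 1.98
tcp_pos: [0.3738, 0.014, 0.7548]
ee_rot: [3.12, 0.36, 0.012]
ft_force: [-0.5, 0.4, 0.3]
grip_width: 1.002
grip_force: 0.0
[-6.13363847e-02  2.76443003e-01  2.34537986e-01  1.96498462e-03
  2.62280740e+00  1.28145442e+00] [0.37376565 0.01395368 0.75483891] [3.12046299 0.35999422 0.01233444]Traceback (most recent call last):
  File "<stdin>", line 9, in <module>
cv2.error: OpenCV(4.12.0) /io/opencv/modules/imgproc/src/convhull.cpp:143: error: (-215:Assertion failed) total >= 0 && (depth == CV_32F || depth == CV_32S) in function 'convexHull'
```

```bash
cat > st.py <<'E'
from plant import arm
import numpy as np
from scipy.spatial.transform import Rotation as R
s=arm.state();M=R.from_rotvec(s['ee_rot']).as_matrix()
print('t',round(s['t'],2),'q',s['qpos'].round(3),'tcp',s['tcp_pos'].round(4));print(M.round(3).tolist())
print('lean',np.degrees(np.arccos(-M[2,2])).round(1),'az',np.degrees(np.arctan2(M[1,2],M[0,2])).round(1))
E
python3 -m pendant '[100,0,0,-0.04,0,100,0,0,-0.04,0,100,0,0,-0.04,0]' ; python3 st.py
```

```text
t: 2.35
tcp_pos: [0.3264, 0.0107, 0.7795]
ee_rot: [3.116, 0.357, 0.069]
ft_force: [0.4, 1.1, 0.6]
grip_width: 0.997
grip_force: 0.0
t 2.35 q [-0.083  0.205  0.235  0.009  2.658  1.268] tcp [0.3264 0.0107 0.7795]
[[0.973, 0.226, 0.044], [0.226, -0.974, 0.001], [0.043, 0.009, -0.999]]
lean 2.5 az 1.0
```

Out-of-reach rows do trade into lean, and it's kept. I'll push radially outward at azimuth 13-15°, clear of the lever.

```bash
python3 -m pendant '[100,0.04,-0.012,0.03,0,100,0.04,-0.012,0.03,0,100,0.04,-0.012,0.03,0,100,0.04,-0.012,0.03,0,100,0.04,-0.012,0.03,0]' >/dev/null
python3 -m pendant '[100,0.04,-0.012,0.03,0,100,0.04,-0.012,0.03,0,100,0.04,-0.012,0.03,0]' ; python3 st.py
python3 -m pendant '[100,0.06,0,0,0,100,0.06,0,0,0,100,0.06,0,0,0]' ; python3 st.py
```

```text
t: 3.35
tcp_pos: [0.6282, 0.177, 0.5511]
ee_rot: [3.117, 0.357, 0.067]
ft_force: [-0.1, 0.1, 0.5]
grip_width: 1.002
grip_force: 0.0
t 3.35 q [ 0.222  0.666  0.247 -0.01   2.186  1.558] tcp [0.6282 0.177  0.5511]
[[0.973, 0.226, 0.043], [0.226, -0.974, 0.001], [0.042, 0.008, -0.999]]
lean 2.5 az 1.8
t: 3.72
tcp_pos: [0.7031, 0.1893, 0.4809]
ee_rot: [-3.109, -0.357, -0.175]
ft_force: [0.6, -0.1, 0.0]
grip_width: 1.004
grip_force: 0.0
t 3.73 q [ 0.214  0.779  0.236 -0.005  2.014  1.554] tcp [0.7031 0.1893 0.4809]
[[0.968, 0.226, 0.11], [0.225, -0.974, 0.02], [0.112, 0.006, -0.994]]
lean 6.4 az 10.1
```

```bash
python3 -m pendant '[100,0.054,0,-0.03,0,100,0.054,0,-0.03,0,100,0.054,0,-0.03,0,100,0.054,0,-0.03,0,100,0.054,0,-0.03,0]' ; python3 st.py
```

```text
t: 4.35
tcp_pos: [0.7243, 0.1895, 0.5121]
ee_rot: [-3.064, -0.355, -0.417]
ft_force: [0.4, 0.6, -0.2]
grip_width: 1.001
grip_force: 0.0
t 4.35 q [0.205 0.745 0.235 0.005 1.89  1.548] tcp [0.7243 0.1895 0.5121]
[[0.938, 0.229, 0.261], [0.221, -0.974, 0.059], [0.267, 0.002, -0.964]]
lean 15.5 az 12.8
```

```bash
python3 -m pendant '[100,0.058,0,-0.022,0,100,0.058,0,-0.022,0,100,0.06,0,-0.015,0,100,0.06,0,-0.015,0,100,0.06,0,-0.015,0]' >/dev/null;python3 st.py
python3 -m pendant '[100,0.06,0,-0.01,0,100,0.06,0,-0.01,0,100,0.062,0,0,0,100,0.062,0,0,0,100,0.062,0,0,0]' ; python3 st.py
```

```text
t 4.97 q [0.197 0.746 0.236 0.016 1.727 1.542] tcp [0.7622 0.1934 0.5255]
[[0.883, 0.23, 0.409], [0.208, -0.973, 0.097], [0.42, -0.001, -0.907]]
lean 24.9 az 13.4
t: 5.6
tcp_pos: [0.8093, 0.201, 0.5299]
ee_rot: [-2.914, -0.339, -0.903]
ft_force: [-0.7, 0.9, -0.1]
grip_width: 1.001
grip_force: 0.0
t 5.6 q [0.192 0.769 0.236 0.026 1.536 1.538] tcp [0.8093 0.201  0.5299]
[[0.803, 0.231, 0.55], [0.188, -0.973, 0.133], [0.566, -0.003, -0.824]]
lean 34.5 az 13.6
```

```bash
python3 -m pendant '[100,0.062,0,0,0,100,0.062,0,0,0,100,0.062,0,0,0,100,0.062,0,0,0,100,0.062,0,0,0]' >/dev/null;python3 st.py
python3 -m pendant '[100,0.062,0,0,0,100,0.062,0,0,0]' >/dev/null; python3 st.py
python3 - <<'E'
from h import *
for n in('scene','top'):
    P=cloud(dict(np.load(f'/tmp/{n}.npz'))).reshape(-1,3)
    m=(P[:,2]>.012)&(P[:,2]<.022)&(P[:,0]>.4)&(P[:,0]<.63)&(P[:,1]<-.29)&(P[:,1]>-.46);q=P[m].astype(np.float32)
    print(n,len(q),cv2.minAreaRect(q[:,:2].copy()),q.min(0),q.max(0))
    m=(P[:,2]>.1)&(P[:,2]<.17)&(P[:,0]>.5)&(P[:,0]<.63)&(P[:,1]<-.29)&(P[:,1]>-.46)
    m=(P[:,2]>.001)&(P[:,2]<.009)&(P[:,0]>.35)&(P[:,0]<.63)&(P[:,1]<-.30)&(P[:,1]>-.45);q=P[m].astype(np.float32)
    print(n,len(q),cv2.minAreaRect(q[:,:2].copy()),q.min(0),q.max(0))
E
```

```text
t 6.22 q [0.188 0.758 0.236 0.036 1.377 1.534] tcp [0.8361 0.2047 0.5637]
[[0.698, 0.232, 0.678], [0.163, -0.973, 0.165], [0.698, -0.004, -0.717]]
lean 44.2 az 13.6
t 6.47 q [0.186 0.742 0.236 0.04  1.326 1.532] tcp [0.8389 0.2044 0.5867]
[[0.651, 0.232, 0.723], [0.152, -0.973, 0.175], [0.744, -0.005, -0.668]]
lean 48.1 az 13.6
scene 310 ((0.5117454528808594, -0.3855970799922943), (0.22188293933868408, 0.11970090866088867), 0.282005250453949) [ 0.4005181  -0.44584143  0.01204125] [ 0.6225681  -0.3256283   0.02193645]
scene 1786 ((0.49006879329681396, -0.37505435943603516), (0.27940812706947327, 0.14984266459941864), 0.018298448994755745) [ 0.35034662 -0.44997692  0.0010191 ] [ 0.6297556  -0.30012783  0.00897028]
top 179 ((0.5111989378929138, -0.38614439964294434), (0.22281208634376526, 0.12178254872560501), 0.3410594165325165) [ 0.40013614 -0.44735885  0.01208662] [ 0.62241054 -0.32488245  0.02190123]
top 1297 ((0.4903923273086548, -0.3750622868537903), (0.2792636752128601, 0.1493624895811081), 0.05685257539153099) [ 0.3506947  -0.44986376  0.00100578] [ 0.6299979  -0.30048063  0.00897957]
```

```bash
python3 -m pendant '[100,-0.036,0,-0.04,0,100,-0.036,0,-0.04,0,100,-0.036,0,-0.04,0,100,-0.036,0,-0.04,0,100,-0.036,0,-0.04,0]' >/dev/null
python3 -m pendant '[100,-0.036,0,-0.04,0,100,-0.036,0,-0.04,0,100,-0.036,0,-0.04,0]' >/dev/null;python3 st.py
python3 -m pendant '[100,-0.036,0.029,0.023,0,100,-0.036,0.029,0.023,0,100,-0.036,0.029,0.023,0,100,-0.036,0.029,0.023,0,100,-0.036,0.029,0.023,0]' >/dev/null
python3 -m pendant '[100,-0.03,0.025,0.02,0,100,0,0,0,0]'; python3 st.py
```

```text
t 7.47 q [ 0.117 -0.353  1.527  0.1    1.135  1.453] tcp [0.4525 0.1122 0.591 ]
[[0.651, 0.232, 0.723], [0.152, -0.973, 0.176], [0.744, -0.004, -0.668]]
lean 48.1 az 13.7
t: 8.35
tcp_pos: [0.4539, -0.0624, 0.3414]
ee_rot: [-2.767, -0.318, -1.225]
ft_force: [-0.2, 0.3, 1.4]
grip_width: 0.996
grip_force: 0.0
t 8.35 q [-0.485 -0.335  2.076  0.711  0.848  0.527] tcp [ 0.4539 -0.0624  0.3414]
[[0.655, 0.229, 0.72], [0.15, -0.973, 0.174], [0.741, -0.006, -0.672]]
lean 47.8 az 13.6
```

```bash
python3 -m pendant '[100,-0.035,0.008,0,0,100,0,0,0.04,0,100,0,0,0.05,0,100,0,0,0.04,0,100,0,0,0,0]'; python3 st.py
python3 - <<'E'
from h import *
M=cv2.Rodrigues(arm.state()['ee_rot'])[0];t=arm.state()['tcp_pos']
for n in('scene','wrist','top'):
    c=shot(n);P=cloud(c)
    for zl,zh in((.06,.12),(.153,.18),(.183,.2)):
        m=(np.hypot(P[...,0]-.585,P[...,1]+.039)<.04)&(P[...,2]>zl)&(P[...,2]<zh);q=P[m]
        if len(q):print(n,zl,len(q),q.min(0).round(3),q.max(0).round(3))
save(dict(np.load('/tmp/wrist.npz')),'pics/w1.png')
T=np.array([.6,-.0355,.159]);print((M.T@(T-t)).round(4))
E
```

```text
t: 8.98
tcp_pos: [0.5282, -0.05, 0.2294]
ee_rot: [-2.764, -0.325, -1.225]
ft_force: [-0.7, 0.1, 1.1]
grip_width: 1.004
grip_force: 0.0
t 8.97 q [-0.36  -0.023  2.097  0.962  0.538  0.258] tcp [ 0.5282 -0.05    0.2294]
[[0.653, 0.234, 0.72], [0.153, -0.972, 0.178], [0.742, -0.006, -0.671]]
lean 47.9 az 13.9
scene 0.06 286 [ 0.578 -0.069  0.06 ] [ 0.615 -0.01   0.12 ]
scene 0.153 62 [ 0.583 -0.053  0.154] [ 0.598 -0.029  0.18 ]
scene 0.183 72 [ 0.569 -0.053  0.183] [ 0.599 -0.025  0.197]
wrist 0.06 898 [ 0.555 -0.069  0.06 ] [ 0.583 -0.014  0.12 ]
wrist 0.153 445 [ 0.571 -0.053  0.153] [ 0.588 -0.026  0.18 ]
wrist 0.183 1036 [ 0.57  -0.054  0.183] [ 0.599 -0.025  0.194]
top 0.06 80 [ 0.557 -0.068  0.06 ] [ 0.578 -0.011  0.12 ]
top 0.153 19 [ 0.572 -0.051  0.156] [ 0.58  -0.027  0.179]
top 0.183 58 [ 0.572 -0.05   0.186] [ 0.6   -0.027  0.194]
[-0.0031  0.0031  0.1015]
```

View pics/w1.png

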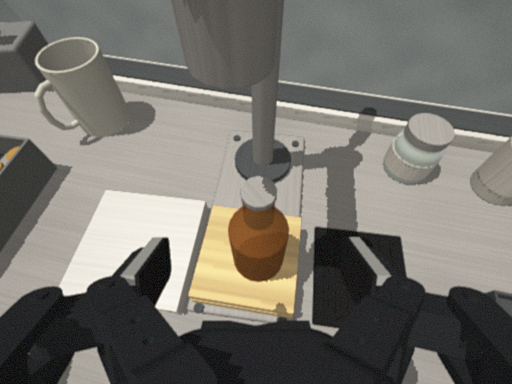

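The wrist view shows the bottle (260,235) centred between the fingers, with its cap at (258,190) and the head clear above at (230,50). I'll advance and grip.

```bash
python3 -m pendant '[100,-0.003,0.003,0.03,0,100,0,0,0.035,0,100,0,0,0.025,0,100,0,0,0.01,0,100,0,0,0,0]'; python3 st.py
python3 -m pendant '[0,0,0,0,0,0,0,0,0,0,0,0,0,0,0,0,0,0,0,0,0,0,0,0,0]' 40
python3 -m pendant '[0,0,0,0,0]'
python3 - <<'E'
from h import *
for n in('scene','wrist'):
    c=shot(n);P=cloud(c)
    for zl,zh in((.06,.12),(.183,.2)):
        m=(np.hypot(P[...,0]-.585,P[...,1]+.039)<.045)&(P[...,2]>zl)&(P[...,2]<zh);q=P[m]
        if len(q):print(n,zl,len(q),q.min(0).round(3),q.max(0).round(3))
E
```

```text
t: 9.75
tcp_pos: [0.5981, -0.0374, 0.1618]
ee_rot: [-2.764, -0.323, -1.23]
ft_force: [-0.2, 0.0, 0.3]
grip_width: 0.998
grip_force: 0.0
t 9.75 q [-0.274  0.238  1.996  1.232  0.396  0.011] tcp [ 0.5981 -0.0374  0.1618]
[[0.652, 0.232, 0.722], [0.152, -0.973, 0.175], [0.743, -0.004, -0.669]]
lean 48.0 az 13.7
t: 10.38
tcp_pos: [0.5982, -0.0371, 0.1612]
ee_rot: [-2.764, -0.323, -1.229]
ft_force: [-1.4, 2.7, 5.6]
grip_width: 0.307
grip_force: 39.2
t: 10.5
tcp_pos: [0.5983, -0.0371, 0.1613]
ee_rot: [-2.764, -0.323, -1.229]
ft_force: [-1.7, 1.9, 5.6]
grip_width: 0.311
grip_force: 39.2
scene 0.06 281 [ 0.58 -0.07  0.06] [ 0.616 -0.011  0.12 ]
scene 0.183 183 [ 0.544 -0.083  0.183] [ 0.601 -0.006  0.2  ]
wrist 0.183 5784 [ 0.547 -0.082  0.183] [ 0.601 -0.007  0.2  ]
```

```bash
python3 -m pendant '[0,0.004,0,-0.003,0,0,0.006,0,-0.006,0,0,0,0,-0.025,0,0,0,0,-0.04,0,0,0,0,-0.04,0]'; python3 -m pendant '[0,0,0,-0.015,0,0,0,0,0,0]';python3 st.py
```

```text
t: 11.22
tcp_pos: [0.5211, -0.0559, 0.2446]
ee_rot: [-2.766, -0.322, -1.225]
ft_force: [0.4, 0.9, -3.0]
grip_width: 0.309
grip_force: 39.7
t: 11.48
tcp_pos: [0.5113, -0.0588, 0.2552]
ee_rot: [-2.766, -0.322, -1.23]
ft_force: [-0.1, -0.1, -3.3]
grip_width: 0.306
grip_force: 39.8
t 11.47 q [-0.399 -0.099  2.101  0.888  0.604  0.325] tcp [ 0.5113 -0.0588  0.2552]
[[0.652, 0.231, 0.722], [0.152, -0.973, 0.174], [0.743, -0.003, -0.67]]
lean 48.0 az 13.6
```

```bash
python3 -m pendant '[0,-0.007,0.02,-0.004,0,0,-0.015,0.036,-0.007,0,0,-0.015,0.038,-0.007,0,0,-0.015,0.038,-0.007,0,0,-0.015,0.038,-0.007,0]';python3 st.py; python3 -m pendant '[0,-0.015,0.038,-0.007,0,0,-0.015,0.038,-0.007,0,0,-0.013,0.035,-0.007,0,0,-0.008,0.02,-0.006,0,0,0,0,0,0]';python3 st.py
```

```text
t: 12.1
tcp_pos: [0.4841, -0.2409, 0.2241]
ee_rot: [-2.765, -0.322, -1.226]
ft_force: [0.8, 0.5, -2.4]
grip_width: 0.305
grip_force: 40.0
t 12.1 q [-0.833  0.11   1.971  1.007  0.88  -0.1  ] tcp [ 0.4841 -0.2409  0.2241]
[[0.654, 0.232, 0.72], [0.152, -0.973, 0.176], [0.741, -0.006, -0.671]]
lean 47.9 az 13.7
t: 12.72
tcp_pos: [0.4617, -0.3806, 0.2033]
ee_rot: [-2.765, -0.319, -1.225]
ft_force: [0.1, 1.8, -3.6]
grip_width: 0.308
grip_force: 40.1
t 12.72 q [-1.05   0.334  1.748  0.973  1.038 -0.225] tcp [ 0.4617 -0.3806  0.2033]
[[0.654, 0.231, 0.72], [0.15, -0.973, 0.175], [0.741, -0.007, -0.671]]
lean 47.9 az 13.7
```

```bash
python3 - <<'E'
from h import *
c=shot('scene');P=cloud(c);t=arm.state()['tcp_pos']
for zl,zh in((.08,.09),(.09,.1),(.1,.11),(.12,.13),(.14,.15),(.15,.16)):
    m=(np.hypot(P[...,0]-.45,P[...,1]+.384)<.05)&(P[...,2]>zl)&(P[...,2]<zh);q=P[m]
    if len(q):print(zl,len(q),q.min(0).round(3),q.max(0).round(3))
save(c,'pics/s2.png')
cv2.imwrite('pics/s2.png',cv2.resize(c['pixels'][180:350,60:300,::-1],None,fx=3,fy=3))
E
```

```text
0.08 15 [ 0.46  -0.407  0.084] [ 0.474 -0.356  0.09 ]
0.09 49 [ 0.448 -0.411  0.09 ] [ 0.477 -0.353  0.1  ]
0.1 53 [ 0.454 -0.409  0.1  ] [ 0.476 -0.353  0.11 ]
0.12 48 [ 0.451 -0.411  0.12 ] [ 0.48  -0.353  0.129]
0.14 58 [ 0.452 -0.411  0.14 ] [ 0.479 -0.353  0.15 ]
0.15 56 [ 0.449 -0.412  0.15 ] [ 0.479 -0.354  0.16 ]
```

View pics/s2.png

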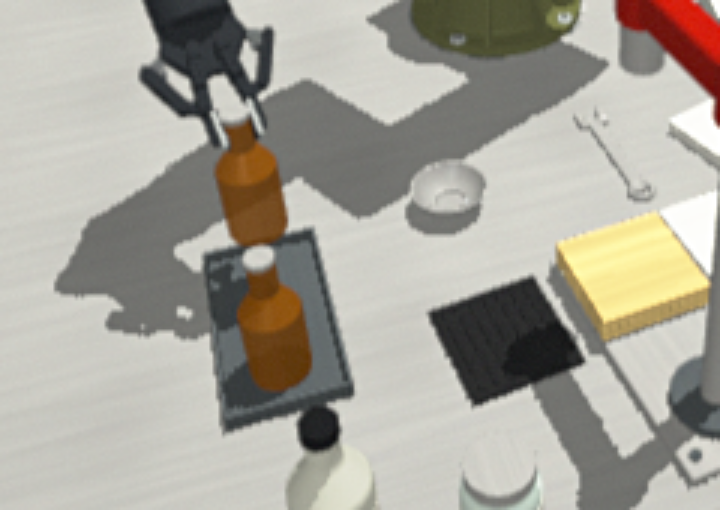

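The bottle (crop 250,190) hangs upright over the free end of the tray, and the neighbour (275,320) hasn't moved. Lowering.

```bash
python3 -m pendant '[0,-0.015,0.004,0.0134,0,0,-0.018,0,0.016,0,0,-0.015,0,0.0134,0,0,-0.007,0,0.006,0,0,0,0,0,0]';python3 -m pendant '[0,-0.0015,0,0.0013,0,0,0,0,0,0]';python3 st.py
```

```text
t: 13.4
tcp_pos: [0.4624, -0.3827, 0.1313]
ee_rot: [-2.764, -0.323, -1.227]
ft_force: [-0.2, -0.7, -2.9]
grip_width: 0.307
grip_force: 40.1
t: 13.65
tcp_pos: [0.4622, -0.3833, 0.1302]
ee_rot: [-2.765, -0.323, -1.229]
ft_force: [-0.5, -0.5, -2.8]
grip_width: 0.311
grip_force: 40.1
t 13.65 q [-1.052  0.452  1.785  1.06   0.957 -0.387] tcp [ 0.4622 -0.3833  0.1302]
[[0.652, 0.232, 0.722], [0.153, -0.973, 0.175], [0.742, -0.004, -0.67]]
lean 47.9 az 13.6
```

Foot at about 11 mm, so 7 mm to go. I'll use small steps.

```bash
python3 -m pendant '[0,-0.0022,0,0.002,0,0,-0.0015,0,0.0013,0,0,0,0,0,0]'; python3 -m pendant '[0,-0.0011,0,0.001,0,0,0,0,0,0]'; 
```

```text
t: 14.02
tcp_pos: [0.462, -0.3831, 0.1245]
ee_rot: [-2.765, -0.322, -1.228]
ft_force: [0.5, 0.3, -2.8]
grip_width: 0.309
grip_force: 40.1
t: 14.28
tcp_pos: [0.4621, -0.3833, 0.1234]
ee_rot: [-2.765, -0.323, -1.228]
ft_force: [-1.1, -0.2, -2.0]
grip_width: 0.308
grip_force: 40.2
```

```bash
python3 -m pendant '[0,-0.0008,0,0.0007,0,0,0,0,0,0]' | sed -n '2p;4p'; 
```

```text
tcp_pos: [0.4624, -0.3835, 0.1234]
ft_force: [-3.1, 1.8, 8.5]
```

```bash
python3 -m pendant '[45,0,0,0,0,45,0,0,0,0,100,0,0,0,0,100,0,0,0,0,100,0,0,0,0]' | sed -n '4,6p'; python3 -m pendant '[100,0,0,-0.02,0,100,0,0,-0.04,0,100,0,0,-0.05,0,100,0,0,-0.05,0,100,0,0,0,0]'; python3 st.py
python3 - <<'E'
from h import *
for n in('scene','top'):
    c=shot(n);P=cloud(c)
    for zl,zh in((.03,.08),(.115,.14),(.145,.16)):
        m=(np.hypot(P[...,0]-.45,P[...,1]+.384)<.05)&(P[...,2]>zl)&(P[...,2]<zh);q=P[m]
        if len(q):print(n,zl,len(q),q.min(0).round(3),q.max(0).round(3))
    m=(P[...,2]>.037)&(P[...,2]<.048)&(np.hypot(P[...,0]-.587,P[...,1]+.027)<.12)
    print('board',cv2.minAreaRect(P[m][:,:2].astype(np.float32)))
    m=(P[...,2]>.0455-.026)&(P[...,2]<.032)&(np.hypot(P[...,0]-.573,P[...,1]-.122)<.105)
    print('rest',cv2.minAreaRect(P[m][:,:2].astype(np.float32)))
E
```

```text
ft_force: [-0.8, -0.4, 0.2]
grip_width: 0.997
grip_force: 0.0
t: 15.78
tcp_pos: [0.3445, -0.4129, 0.2326]
ee_rot: [-2.77, -0.322, -1.231]
ft_force: [0.2, 0.4, -0.0]
grip_width: 1.001
grip_force: 0.0
t 15.78 q [-1.293  0.24   1.794  0.904  1.234 -0.328] tcp [ 0.3445 -0.4129  0.2326]
[[0.652, 0.229, 0.723], [0.154, -0.973, 0.17], [0.742, 0.0, -0.67]]
lean 47.9 az 13.2
scene 0.03 116 [ 0.445 -0.414  0.03 ] [ 0.475 -0.355  0.08 ]
scene 0.115 61 [ 0.447 -0.398  0.115] [ 0.464 -0.372  0.14 ]
scene 0.145 72 [ 0.434 -0.398  0.146] [ 0.465 -0.371  0.159]
board ((0.5854237675666809, -0.027190841734409332), (0.12485258281230927, 0.12224283069372177), 3.283141613006592)
rest ((0.570492148399353, 0.1220460832118988), (0.1543465256690979, 0.15157775580883026), 6.1399664878845215)
top 0.03 80 [ 0.42  -0.397  0.03 ] [ 0.473 -0.355  0.08 ]
top 0.115 21 [ 0.437 -0.389  0.117] [ 0.456 -0.373  0.14 ]
top 0.145 60 [ 0.437 -0.398  0.145] [ 0.462 -0.372  0.158]
board ((0.588446855545044, -0.027079351246356964), (0.1202053427696228, 0.11978177726268768), 4.786999702453613)
rest ((0.574125349521637, 0.1216663271188736), (0.15058845281600952, 0.15039238333702087), 6.178596019744873)
```

```bash
cat > to.py <<'E'
import sys;from plant import arm;import cv2,numpy as np
s=arm.state();M=cv2.Rodrigues(s['ee_rot'])[0];print('go',(M.T@(np.array(eval(sys.argv[1]))-s['tcp_pos'])).round(4),'t',round(s['t'],2),s['qpos'].round(2),'ft',s['ft_force'].round(1))
E
python3 -m pendant '[0,0.01,-0.03,0.015,0,0,0.016,-0.037,0.033,0,0,0.016,-0.037,0.033,0,0,0.016,-0.037,0.033,0,0,0.016,-0.037,0.033,0]' >/dev/null; python3 -m pendant '[0,0.016,-0.037,0.033,0,0,0,0,0,0]'; python3 to.py .595,-.128,.07
```

```text
t: 16.75
tcp_pos: [0.4857, -0.1528, 0.1751]
ee_rot: [-2.762, -0.329, -1.223]
ft_force: [0.2, -0.1, 0.5]
grip_width: -0.002
grip_force: 0.0
go [-0.0026  0.0027  0.1536] t 16.75 [-0.67  0.08  2.14  1.16  0.7  -0.19] ft [ 0.2 -0.1  0.5]
```

```bash
python3 -m pendant '[0,-0.003,0.003,0.04,0,0,0,0,0.05,0,0,0,0,0.04,0,0,0,0,0.02,0,0,0,0,0,0]' >/dev/null; python3 to.py .595,-.125,.039
python3 - <<'E'
from h import *
s=arm.state();print(s['tcp_pos'])
c=shot('scene');P=cloud(c)
K=np.array(c['mtx']);R=cv2.Rodrigues(np.array(c['rotation']))[0]
def px(p):
    q=R.T@(np.array(p)-c['xyz']);return (K[0,2]+K[0,0]*q[0]/-q[2],K[1,2]+K[1,1]*-q[1]/-q[2])
print('tcp px',px(s['tcp_pos']))
m=(np.hypot(P[...,0]-s['tcp_pos'][0],P[...,1]-s['tcp_pos'][1])<.035)&(P[...,2]>.05)&(P[...,2]<.1)
q=P[m];rel=(q-s['tcp_pos'])@cv2.Rodrigues(s['ee_rot'])[0]
print(len(q),rel.min(0).round(4),rel.max(0).round(4))
for a in(-.03,-.02,-.01): 
    r=rel[(rel[:,2]>a)&(rel[:,2]<a+.01)]; 
    if len(r):print(a,r.min(0).round(4),r.max(0).round(4))
cv2.imwrite('pics/s3.png',cv2.resize(c['pixels'][210:320,180:340,::-1],None,fx=5,fy=5))
E
```

```text
go [-0.0213 -0.0074  0.0261] t 17.38 [-0.48  0.46  1.97  1.53  0.51 -0.48] ft [-0.1  0.6  0.6]
[ 0.59189522 -0.13354605  0.07221114]
tcp px (np.float64(237.66694131617064), np.float64(270.49025180686533))
89 [-0.0084 -0.0163 -0.0388] [ 0.0145  0.0139 -0.0034]
-0.03 [-0.0062 -0.0163 -0.0297] [ 0.0145  0.0139 -0.0202]
-0.02 [-0.0052 -0.0132 -0.0197] [ 0.0138  0.013  -0.0101]
-0.01 [-0.0084 -0.009  -0.0098] [ 0.013   0.0118 -0.0034]
```

View pics/s3.png

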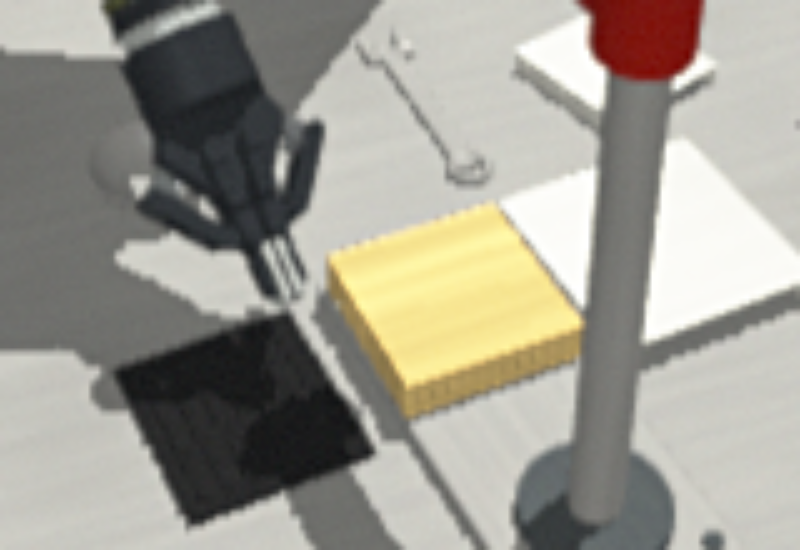

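The scene crop shows the shut fingers with tips at (290,295), beside the yellow stack's near edge (330,260 to 410,400) and above the mat's edge. The lower board and rest are clear. Lowering to push height.

```bash
python3 -m pendant '[0,-0.011,-0.004,0.013,0,0,-0.0103,-0.0034,0.013,0,0,0,0,0,0]'; python3 to.py .5925,-.098,.039; cat > bd.py <<'E'
from h import *
s=arm.state();print('t',round(s['t'],2),'tcp',s['tcp_pos'].round(4),'ft',s['ft_force'].round(1))
for n in('top','scene'):
    P=cloud(shot(n)); y0=s['tcp_pos'][1]
    m=(P[...,2]>.0365)&(P[...,2]<.047)&(P[...,0]>.49)&(P[...,0]<.68)&(P[...,1]>y0+.006)&(P[...,1]<.25)
    l=cv2.connectedComponentsWithStats(m.astype(np.uint8)); k=1+l[2][1:,4].argmax(); m=l[1]==k
    r=cv2.minAreaRect(P[m][:,:2].astype(np.float32)); print(n,'board',m.sum(),np.round(r[0],4),np.round(r[1],3),round(r[2],1))
    for nm,lo,hi,c in(('low27',.0225,.0315,(.587,-.027)),):
        m=(P[...,2]>lo)&(P[...,2]<hi)&(P[...,0]>.5)&(P[...,0]<.68)&(P[...,1]>-.1)&(P[...,1]<.037); m&=P[...,1]<.036-(P[...,0]-.587)*-.09
        if m.sum()>60: r=cv2.minAreaRect(P[m][:,:2].astype(np.float32));print(n,nm,m.sum(),np.round(r[0],4),np.round(r[1],3),round(r[2],1))
E
python3 bd.py
```

```text
t: 17.8
tcp_pos: [0.5946, -0.1256, 0.0405]
ee_rot: [-2.765, -0.322, -1.227]
ft_force: [-0.2, 0.2, 0.4]
grip_width: -0.001
grip_force: 0.0
go [ 0.0017 -0.0273  0.0043] t 17.8 [-0.46  0.53  1.97  1.68  0.5  -0.63] ft [-0.2  0.2  0.4]
t 17.8 tcp [ 0.5946 -0.1256  0.0405] ft [-0.2  0.2  0.4]
top board 953 [ 0.5887 -0.0272] [0.121 0.12 ] 4.3
scene board 1117 [ 0.5846 -0.0265] [0.126 0.122] 3.8
scene low27 91 [ 0.6156 -0.0534] [0.166 0.084] 49.7
```

```bash
python3 -m pendant '[0,0,-0.009,0.002,0,0,0.001,-0.009,0.002,0,0,0.001,-0.01,0.001,0,0,0.001,-0.01,0.001,0,0,0.001,-0.01,0.001,0]' | sed -n 4p; python3 -m pendant '[0,0.001,-0.01,0.001,0,0,0,0,0,0]'|sed -n 4p; python3 bd.py
```

```text
ft_force: [0.4, 0.2, -0.5]
ft_force: [-0.6, -0.7, -0.2]
t 18.77 tcp [ 0.5908 -0.0659  0.0392] ft [-0.6 -0.7 -0.2]
top board 878 [0.5905 0.0048] [0.115 0.12 ] 88.8
top low27 113 [ 0.5772 -0.0411] [0.055 0.166] 54.6
scene board 973 [0.5891 0.0056] [0.121 0.124] 88.4
scene low27 279 [ 0.6133 -0.0549] [0.166 0.083] 43.1
```

The board has yawed about -5°, so contact is behind its centre. I'll shift the contact point +x.

```bash
python3 -m pendant '[0,0,0.004,0,0,0,0.0085,0.003,0.009,0,0,0.008,0.003,0.009,0,0,0.0005,-0.007,0.001,0,0,0.0006,-0.01,0.0008,0]' | sed -n 4p; python3 -m pendant '[0,0.0006,-0.01,0.0008,0,0,0,0,0,0]'|sed -n 4p; python3 bd.py
```

```text
ft_force: [-0.2, -1.4, 1.5]
ft_force: [-0.5, -0.1, 0.8]
t 19.75 tcp [ 0.6133 -0.0428  0.0389] ft [-0.5 -0.1  0.8]
top board 859 [0.5843 0.0269] [0.122 0.122] 0.5
top low27 100 [ 0.5869 -0.0443] [0.057 0.147] 72.6
scene board 774 [0.5775 0.0196] [0.092 0.157] 64.4
scene low27 440 [ 0.5859 -0.0278] [0.121 0.119] 4.3
```

```bash
python3 -m pendant '[0,0.0006,-0.01,0.0008,0,0,0.0006,-0.01,0.0008,0,0,0.0006,-0.01,0.0008,0,0,0,0,0,0]' | sed -n 4p
cat > bd.py <<'E'
from h import *
s=arm.state();print('t',round(s['t'],2),'tcp',s['tcp_pos'].round(4),'ft',s['ft_force'].round(1))
for n in('top','scene'):
    c=shot(n);P=cloud(c);h=cv2.cvtColor(c['pixels'],cv2.COLOR_RGB2HSV)
    y=(h[...,0]>12)&(h[...,0]<32)&(h[...,1]>70)&(P[...,0]>.48)&(P[...,0]<.68)&(P[...,1]>-.11)&(P[...,1]<.23)
    for nm,lo,hi in(('board',.0365,.047),('low',.0215,.031)):
        m=y&(P[...,2]>lo)&(P[...,2]<hi)
        m=cv2.morphologyEx(m.astype(np.uint8),cv2.MORPH_OPEN,np.ones((2,2)))>0
        if m.sum()<50:continue
        r=cv2.minAreaRect(P[m][:,:2].astype(np.float32)); print(n,nm,m.sum(),np.round(r[0],4),np.round(r[1],3),round(r[2],1),cv2.boxPoints(r).round(3).tolist() if nm=='board' else '',P[m].min(0).round(3),P[m].max(0).round(3))
cv2.imwrite('pics/b%d.png'%(s['t']*100),np.hstack([cv2.resize(dict(np.load('/tmp/top.npz'))['pixels'][120:200,180:300],(400,267)),cv2.resize(dict(np.load('/tmp/scene.npz'))['pixels'][220:320,200:350],(400,267))])[:,:,::-1])
E
python3 bd.py
```

```text
ft_force: [-0.0, -0.1, 0.2]
t 20.35 tcp [ 0.6094 -0.0133  0.0388] ft [-0.  -0.1  0.2]
top board 761 [0.5671 0.0555] [0.135 0.116] 0.5 [[0.49900001287460327, 0.11299999803304672], [0.5, -0.003000000026077032], [0.6349999904632568, -0.0020000000949949026], [0.6340000033378601, 0.11400000005960464]] [nan nan nan] [nan nan nan]
top low 189 [ 0.5712 -0.074 ] [0.148 0.088] 22.3  [nan nan nan] [nan nan nan]
scene board 577 [0.6682 0.0699] [0.    0.245] 41.5 [[0.5870000123977661, 0.16200000047683716], [0.7490000128746033, -0.02199999988079071], [0.75, -0.02199999988079071], [0.5870000123977661, 0.16200000047683716]] [nan nan nan] [nan nan nan]
scene low 648 [ 0.6289 -0.0159] [0.222 0.093] 19.5  [nan nan nan] [nan nan nan]
```

```bash
sed -i 's/^        if m.sum()<50/        m\&=np.isfinite(P[...,2])\n        if m.sum()<50/; s/cv2.MORPH_OPEN,np.ones((2,2))/cv2.MORPH_OPEN,np.ones((3,3))/' bd.py; python3 bd.py; ls pics/b*
```

```text
t 20.45 tcp [ 0.6096 -0.014   0.0389] ft [-0.3 -0.4  0.1]
top board 659 [0.5751 0.0555] [0.119 0.118] 5.2 [[0.5099999904632568, 0.10899999737739563], [0.5210000276565552, -0.008999999612569809], [0.6399999856948853, 0.0020000000949949026], [0.6290000081062317, 0.11999999731779099]] [ 0.513 -0.001  0.037] [0.638 0.117 0.047]
top low 136 [ 0.6286 -0.0523] [0.041 0.062] 6.0  [ 0.608 -0.084  0.022] [ 0.65  -0.02   0.031]
scene board 567 [0.5746 0.0552] [0.119 0.119] 6.6 [[0.5090000033378601, 0.10700000077486038], [0.5220000147819519, -0.010999999940395355], [0.640999972820282, 0.003000000026077032], [0.6269999742507935, 0.12099999934434891]] [ 0.515 -0.     0.037] [0.639 0.119 0.047]
scene low 534 [ 0.587  -0.0306] [0.119 0.113] 5.1  [ 0.532 -0.09   0.022] [0.649 0.03  0.031]
pics/b2035.png
pics/b2045.png
```

```bash
cp pics/b20[34]*.png /tmp/ ; cp $(ls -t pics/b20*.png|head -1) pics/v1.png
```

```text
(no output)
```

View pics/v1.png

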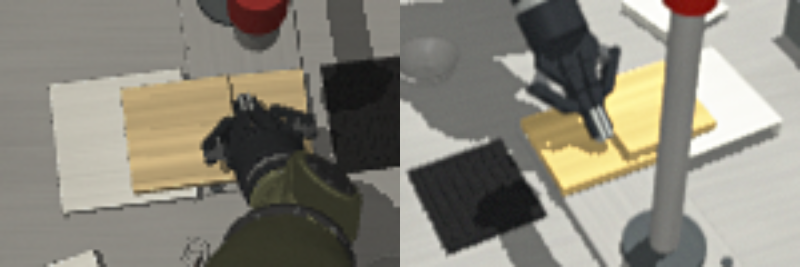

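The picture shows the top board half over the rest at left-image (180,135), with the lower board still on the foot. Measured top board: centre (0.575, 0.055), yaw 6°. I'll shift the contact back toward neutral and keep pushing.

```bash
python3 -m pendant '[0,0,0.005,0,0,0,-0.01,-0.0035,-0.0108,0,0,0.0007,-0.005,0.0008,0,0,0.0013,-0.01,0.0015,0,0,0.0013,-0.01,0.0015,0]' | sed -n 4p; python3 -m pendant '[0,0,0,0,0]'|sed -n 4p;  python3 bd.py
```

```text
ft_force: [-0.3, 0.2, -0.1]
ft_force: [0.3, 0.2, -0.2]
t 21.3 tcp [0.5952 0.0071 0.0388] ft [ 0.3  0.2 -0.2]
top board 588 [0.5731 0.0774] [0.118 0.116] 7.3 [[0.5070000290870667, 0.12700000405311584], [0.5220000147819519, 0.012000000104308128], [0.6389999985694885, 0.027000000700354576], [0.6240000128746033, 0.14300000667572021]] [0.513 0.025 0.037] [0.638 0.139 0.046]
top low 333 [ 0.6085 -0.0524] [0.153 0.08 ] 41.1  [ 0.535 -0.089  0.022] [0.649 0.025 0.031]
scene board 515 [0.5716 0.0768] [0.121 0.118] 7.4 [[0.5040000081062317, 0.12700000405311584], [0.5189999938011169, 0.010999999940395355], [0.6389999985694885, 0.026000000536441803], [0.6240000128746033, 0.14300000667572021]] [0.509 0.02  0.037] [0.639 0.141 0.047]
scene low 640 [ 0.5863 -0.0326] [0.122 0.109] 4.4  [ 0.527 -0.091  0.022] [0.649 0.024 0.031]
```

```bash
python3 -m pendant '[0,-0.0033,0.002,-0.0036,0,0,0.001,-0.007,0.0013,0,0,0.0015,-0.01,0.0017,0,0,0.0012,-0.008,0.0014,0,0,0,0,0,0]' | sed -n 4p;  python3 bd.py
```

```text
ft_force: [-0.3, -0.2, -0.4]
t 22.02 tcp [0.5902 0.0298 0.0386] ft [-0.3 -0.2 -0.4]
top board 321 [0.5737 0.1029] [0.118 0.115] 2.1 [[0.5130000114440918, 0.15800000727176666], [0.5170000195503235, 0.0430000014603138], [0.6349999904632568, 0.04800000041723251], [0.6309999823570251, 0.16200000047683716]] [0.514 0.047 0.037] [0.633 0.161 0.046]
top low 508 [ 0.5893 -0.0313] [0.117 0.107] 4.1  [ 0.532 -0.088  0.022] [0.65  0.025 0.031]
scene board 463 [0.571  0.0982] [0.12  0.118] 9.2 [[0.5019999742507935, 0.1469999998807907], [0.5210000276565552, 0.029999999329447746], [0.6399999856948853, 0.04899999871850014], [0.6209999918937683, 0.16599999368190765]] [0.511 0.042 0.037] [0.629 0.164 0.047]
scene low 758 [ 0.5855 -0.0266] [0.121 0.123] 5.4  [ 0.525 -0.088  0.022] [0.65  0.037 0.031]
```

```bash
sed -i "s/('board',.0365,.047)/('board',.0335,.047)/" bd.py; python3 bd.py | cut -c1-75
```

```text
t 22.12 tcp [0.5903 0.0292 0.0386] ft [ 1.2 -0.2 -0.6]
top board 831 [0.5723 0.0994] [0.121 0.118] 8.5 [[0.5040000081062317, 0.149
top low 513 [ 0.5882 -0.0273] [0.118 0.116] 4.4  [ 0.532 -0.089  0.022] [0.
scene board 488 [0.57   0.0994] [0.122 0.119] 7.6 [[0.5019999742507935, 0.1
scene low 825 [ 0.5856 -0.027 ] [0.122 0.121] 4.3  [ 0.527 -0.091  0.022] [
```

```bash
python3 -m pendant '[0,-0.006,0.001,-0.0065,0,0,0.0014,-0.009,0.0016,0,0,0.0014,-0.009,0.0016,0,0,0.0008,-0.005,0.0009,0,0,0,0,0,0]' | sed -n 4p;  python3 bd.py | cut -c1-75
```

```text
ft_force: [-0.9, -0.5, -0.6]
t 22.85 tcp [0.5816 0.0498 0.0385] ft [-0.9 -0.5 -0.6]
top board 839 [0.5734 0.1204] [0.121 0.118] 8.2 [[0.5049999952316284, 0.170
top low 630 [ 0.5882 -0.0284] [0.119 0.115] 3.2  [ 0.529 -0.088  0.022] [0.
scene board 531 [0.5733 0.121 ] [0.118 0.118] 7.9 [[0.5070000290870667, 0.1
scene low 804 [ 0.585  -0.0265] [0.123 0.122] 3.2  [ 0.521 -0.09   0.022] [
```

```bash
python3 -m pendant '[0,0,0.007,0,0,0,0,0.007,0,0,0,0.008,0,-0.012,0,0,0,0,-0.05,0,0,0,0,-0.06,0]' | sed -n 4p; python3 -m pendant '[0,0,0,-0.05,0,0,0,0,0,0]'|sed -n 2p;  python3 bd.py | cut -c1-75
python3 - <<'E'
from h import *
a=shot('scene');b=shot('top')
im=np.vstack([a['pixels'][180:380],b['pixels'][80:260]]);cv2.imwrite('pics/f.png',im[:,:,::-1])
E
```

```text
ft_force: [0.6, -0.5, 1.2]
tcp_pos: [0.4811, 0.01, 0.1507]
t 23.82 tcp [0.4811 0.01   0.1507] ft [-0.4  0.1  0.3]
top board 964 [0.5735 0.1205] [0.121 0.118] 8.2 [[0.5049999952316284, 0.170
top low 833 [ 0.5871 -0.0274] [0.12  0.118] 3.8  [ 0.525 -0.088  0.022] [0.
scene board 579 [0.573  0.1197] [0.118 0.122] 9.0 [[0.5049999952316284, 0.1
scene low 852 [ 0.5861 -0.0263] [0.121 0.121] 3.5  [ 0.525 -0.088  0.022] [
```

View pics/f.png

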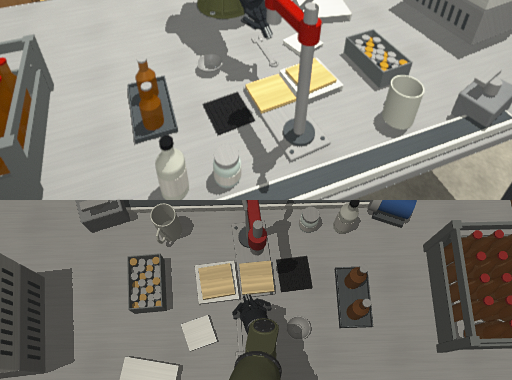

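The final view shows both bottles upright in the tray at (352,275) and (357,307). The top board is centred on the rest at (216,281), the lower board is still under the head at (256,278), and the dish and spanner haven't moved. Handing in.

```bash
python3 -c "
from plant import arm;print(arm.close_job())"
```

```text
the job is handed in; nothing more can be done
None
```

I handed the job in at about 24 s: the short bottle stands upright on the tray's free end, the top board lies within about 2 mm of the rest's centre (turned 2–3° from it), and the lower board, other bottle, dish and spanner are where they were.

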